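Sort kiln props through a two-way chute

TASK

Sort the kiln props after the firing: pull each one out of the wooden holder, and pick up the one lying on the table, and drop them all through the mouth of the green sorter, so that every white prop ends up in the bin with the white floor mat and every dark prop in the bin with the black floor mat. Before you drop a prop, swing the red-knobbed lever so that the flap guides it to its own bin: the flap closes the side to which the lever leans.

Things in the scene. Friction and masses are not known exactly. Their poses are not given: they have to be found in the camera images.
- sorter_mouth (a point): Centre of the mouth on top of the sorter's chimney, the only way in: 140 mm (x) by 120 mm (y), rim level, 190 mm above the table. Axes as the sorter: x away from the robot, y to its left, z up.
- sorter: Fixed green sheet-metal sorter, 150 x 350 mm outside, origin at the centre of its underside. A chimney stands in the middle; on its +y and -y sides lie two closed bins with clear roofs (112 mm above the table) and clear fronts. Under the mouth a flap guides parts to one bin or the other.
- flap (a joint): Angle (rad) of flap and lever, one piece, about a level axle along sorter x, 55 mm up, under the mouth's middle. -0.44: they lean fully to sorter +y (left) and parts slide to the -y (right) bin; +0.44: lean to -y, parts go to the +y (left) bin. Turns lightly (under 2 N at the knob); by its own weight it falls to the nearer end stop and stays there.
- lever_knob (a point): Centre of the red ball knob, 28 mm diameter, on the end of the flap's lever: a 12 mm round bar in front of the box (94 mm on the robot's side of the mouth's centre), reaching up from the axle; the knob is 172 mm from the axle, some 210 mm above the table when leaning, 73 mm to the side of the middle.
- liner_white_mid (a point): Centre of the top of the white floor mat (136 x 116 mm, fixed, 7 mm above the table) of one of the two bins: the bin for the white props. 110 mm to the +y or -y side of the sorter's middle (differs from start to start); axes as the sorter. A white tab on the box front below its clear window marks it.
- liner_black_mid (a point): Centre of the top of the black floor mat of the other bin, the bin for the dark props; marked by a black tab; size and position likewise.
- holder: Fixed wooden holder, 216 x 46 x 39 mm, origin at the centre of its underside; five upright wells in a row along its x axis at -84, -42, 0, 42 and 84 mm, each 26 mm square, floor 8 mm above the table. Behind it a tall wooden panel stands upright on the table, its front edge 0.59 m ahead of the robot, 0.16 m to the left.
- prop_white_1_mid (a point): Centre of a white square kiln prop, 16 x 16 x 80 mm, about 60 g, smooth, rounded edges; its long axis is its z axis. It starts upright and loose in one of the holder's wells, its upper 49 mm standing out. May be absent.
- prop_white_2_mid (a point): Centre of a white square kiln prop, 16 x 16 x 80 mm, about 60 g, smooth, rounded edges; its long axis is its z axis. It starts upright and loose in one of the holder's wells, its upper 49 mm standing out. May be absent.
- prop_white_3_mid (a point): Centre of a white square kiln prop, 16 x 16 x 80 mm, about 60 g, smooth, rounded edges; its long axis is its z axis. It starts upright and loose in one of the holder's wells, its upper 49 mm standing out. May be absent.
- prop_dark_1_mid (a point): Centre of a dark grey square kiln prop, 16 x 16 x 80 mm, about 60 g, smooth, rounded edges; its long axis is its z axis. It starts upright and loose in one of the holder's wells, its upper 49 mm standing out. May be absent.
- prop_dark_2_mid (a point): Centre of a dark grey square kiln prop, 16 x 16 x 80 mm, about 60 g, smooth, rounded edges; its long axis is its z axis. It starts upright and loose in one of the holder's wells, its upper 49 mm standing out. May be absent.
- prop_dark_3_mid (a point): Centre of a dark grey square kiln prop like the others (16 x 16 x 80 mm), that lies on the table to the right of the sorter; its long axis is its x axis.

How it is judged:
By the outcome, as a careful person would: the job done as asked, in the order asked, and still so for the second after the job is handed in, with the robot touching nothing.
Of prop_white_1, prop_white_2, prop_white_3, prop_dark_1, prop_dark_2 only 3 to 4 are there at a start; the rules pass over those that are not, and their reading is None.
At some moment in a run one of prop_dark_3 may be knocked a few centimetres aside while the robot is not near it.
Once in a run the grip may slacken for a moment while it holds something.
It also fails if it takes over 210 s, if anything falls off the work surface, if the arm or the gripper's body presses on something with over 40 N, if the wrist force passes 120 N, or if a joint passes its speed limit or range.

ROBOT

A 6-joint arm with a two-finger parallel gripper is mounted at the origin on a cart in front of the work surface, level with it; the furniture and walls round the work are solid. World frame = base frame: x ahead of the robot, y to its left, z up, the work surface at z = 0. Lengths are in m, angles in degrees, forces in N, time in s.
With the tool pointing down it reaches from about 0.35 to 0.875 m from the base axis. Payload 4.2 kg.
Tool frame: the origin (TCP) lies between the finger pads; the fingertips stand 17 mm ahead of it and the grasp point (between the pads) lies 2 mm behind it; z points along the fingers, y is the line along which they close (so a half turn about z gives the same grasp; the last joint's range is limited). The gripper opens to 87 mm and grips with 3 to 60 N. Pads are 19 mm wide; open, the fingers measure 117 mm over their backs; the gripper's body (75 mm by 190 mm) begins 51 mm behind the grasp point.
Start: joints at [-58.407, 22.042, 0.453, 0, -68.411, -14.817], TCP at [0.18, -0.598, 0.24] pointing down, gripper open.
Joint ranges: [-179.83, 179.83], [-69.29, 118.12], [-61.27, 80.66], [-181.25, 117.63], [-171.15, -9.14], [-177.46, 177.46]. Speed limits (degrees/s): [159.86, 159.86, 180, 180, 180, 180].

INTERFACE

Orientations are given as a 3x3 rotation matrix whose columns are the frame's x, y, z axes.
In Python, from station import sense, capture, r, masks_of gives the robot as it stands.
- The arm moves only by the tool apply_moves, never from a script. Its argument "steps" is a list that holds one entry, the list of rows, each a list of 7 numbers: the opening, from 0 (shut) to 1 (fully open), then the shift along the tool's x, y, z in mm, then the turn, a rotation vector about the tool's x, y, z in rad. A call has 1 to 12 rows; each row shifts and turns the commanded pose from where the row before left it, along the tool's axes as they then stand; what a row does not reach is not made up. A row lasts 1/8 s, in which the tool goes at most 62.5 mm and 10.7 degrees, less where a joint would pass 70% of its speed; a pose out of reach is approached as far as the arm can. A call with a gripper value outside its range is refused whole. The fingers move at their own pace and stop on an object; the grip force is fixed at half the most. Time passes only in rows, so rows that do not move let the fingers close. It gives the time, the measured TCP pose, the force and the opening at its end, in the units of the state.
- sense(): the state, without advancing time (a new reading comes with each control period).
- capture(name): name is "side" or "top"; returns a dict with "color" (480x640x3 uint8, red, green, blue), "vfov" (degrees; the focal length in pixels is half the picture's height over the tangent of half this angle, whatever the lens; pixels are square), "cx", "cy" (the principal point, pixels), "T" (4x4, takes a point from camera to world coordinates). Camera axes: x right, y down, z forward; pixel columns grow to the right and rows downward; lengths in m; the calibration is good to about 2 mm. A picture is of the moment at which its call begins. There is no depth.
- r.finish_job(): hands the job in, once; it reports no verdict.
Trained networks look in a picture, given as the dict that the camera call returned (one of the last four; its "shot" number tells which), for a name from the list of things; names that differ only in an ending like _2 or _b are one class to them, and where a whole thing is asked for, a point or a joint stands for the part that bears it (a point fixed in the world has none). Each returns a list of dicts, best first, with "confidence" (0 to 1); they miss things now and then, are a little off and sometimes report something else, mostly with a low value. They report only what shows in the picture. A call takes as long as a camera call.
- masks_of(picture, thing): "pixels" (480x640 bool, what is visible of it) and "box" ([left, top, width, height] in pixels, round what is visible of it).
The state is a dict: "time_s": time; "joints": joint angles; "joint_velocities": joint speeds; "effort": joint torques, N m; "tcp_pos": TCP position; "ee_rot": TCP orientation; "wrist_force": force on the tool from outside, world axes, zero at the start; "moment": the same for the moment, N m; "gripper_width": opening from 0.0 (shut) to 1.0 (fully open).
Only numpy, scipy, OpenCV 4.12 (cv2) and the standard library are available. Lean on these libraries where they do the work, as an engineer would, in place of code of your own. Each camera call takes 0.05 s, during which the arm holds its last target. There are 200 camera calls.

## Working session

There is one attempt and no reset: what is moved stays moved. The work goes in short steps, Python scripts to look and compute and a tool call to move; the robot and the scene stay as the last step left them, time stands still between calls to the robot, and variables do not carry over. Pictures are saved under pics/ and viewed, on a budget of 14 in all, crops included, one or two more only if the job needs it, and the job is handed in when it is done.

Besides the shell and the picture viewer there is one more tool, called after "Request:" by a JSON object that holds its "fn" and its "kwargs", one argument or row to a line. apply_moves: Moves the arm, as the interface text tells. Its arguments: {"type":"object","properties":{"steps":{"type":"array","items":{"type":"array","items":{"type":"array","items":{"type":"number"}}}}},"required":["steps"]}

```bash
mkdir -p pics; ls; cat > h.py <<'E'
import numpy as np,cv2
from station import sense,capture,r,masks_of
def K(p):
    f=240/np.tan(np.radians(p["vfov"])/2); return f
def ray(p,u,v):
    f=K(p);d=np.array([(u-p["cx"])/f,(v-p["cy"])/f,1.]);T=np.array(p["T"]);return T[:3,3],T[:3,:3]@d
def atz(p,u,v,z):
    o,d=ray(p,u,v);return o+d*(z-o[2])/d[2]
def proj(p,X):
    T=np.array(p["T"]);c=T[:3,:3].T@(np.array(X)-T[:3,3]);f=K(p);return p["cx"]+f*c[0]/c[2],p["cy"]+f*c[1]/c[2]
def save(p,n): cv2.imwrite("pics/"+n,p["color"][:,:,::-1])
E
python3 - <<'E'
from h import *
s=sense();print(s["tcp_pos"],s["ee_rot"],s["gripper_width"])
for n in("top","side"):
    p=capture(n);save(p,n+"0.png");print(n,p["vfov"],p["cx"],p["cy"],np.round(p["T"],4).tolist())
    for t in("sorter","holder","lever_knob","liner_white_mid","liner_black_mid","prop_white_1_mid","prop_dark_1_mid"):
        for m in masks_of(p,t)[:6]:
            ys,xs=np.nonzero(m["pixels"]);print(t,round(m["confidence"],2),m["box"],xs.mean().round(1),ys.mean().round(1))
E
```

```text
pics
[ 0.18026349 -0.59784038  0.238466  ] [[-9.57500074e-01 -2.88432216e-01 -6.82430359e-04]
 [-2.88433016e-01  9.57497887e-01  2.04746523e-03]
 [ 6.28706951e-05  2.15728355e-03 -9.99997671e-01]] 0.9961503651729081
top 52.288950061272566 315.55176806384594 235.12855227431874 [[-0.0168, -0.9892, 0.1458, 0.2939], [-0.9996, 0.0196, 0.0178, -0.0676], [-0.0205, -0.1455, -0.9891, 1.5796], [0.0, 0.0, 0.0, 1.0]]
sorter 0.62 [298.9, 191.5, 115.9, 68.1] 357.3 222.8
holder 0.91 [193.7, 251.8, 67.5, 16.8] 226.1 260.2
liner_white_mid 0.48 [205.6, 254.9, 9.2, 5.6] 211.2 258.4
liner_black_mid 0.42 [389.3, 250.9, 5.7, 3.1] 392.5 252.5
prop_white_1_mid 0.45 [245.7, 255.3, 7.5, 8.8] 251.7 257.8
side 57.284924775456375 319.0260968303331 243.00708531599503 [[-0.9217, -0.2179, 0.321, 0.2098], [-0.3875, 0.4776, -0.7885, 0.7438], [0.0185, -0.8511, -0.5247, 0.6613], [0.0, 0.0, 0.0, 1.0]]
sorter 0.69 [267.7, 183.6, 120.5, 122.6] 324.9 242.1
holder 0.96 [259.6, 342.8, 69.5, 97.5] 292.8 395.1
lever_knob 0.75 [316.7, 185.0, 68.7, 70.0] 354.0 211.7
liner_white_mid 0.65 [333.2, 277.9, 13.8, 21.7] 338.1 289.0
prop_white_1_mid 0.57 [310.1, 322.6, 14.0, 27.5] 316.5 336.4
prop_white_1_mid 0.38 [301.5, 338.9, 11.3, 26.4] 307.3 351.5
```

```bash
python3 - <<'E'
import cv2
a=cv2.imread("pics/top0.png")[170:320,160:460];cv2.imwrite("pics/top0c.png",cv2.resize(a,(800,400),interpolation=cv2.INTER_CUBIC))
a=cv2.imread("pics/side0.png")[150:450,220:520];cv2.imwrite("pics/side0c.png",cv2.resize(a,(600,600),interpolation=cv2.INTER_CUBIC))
E
```

```text
(no output)
```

View pics/top0c.png

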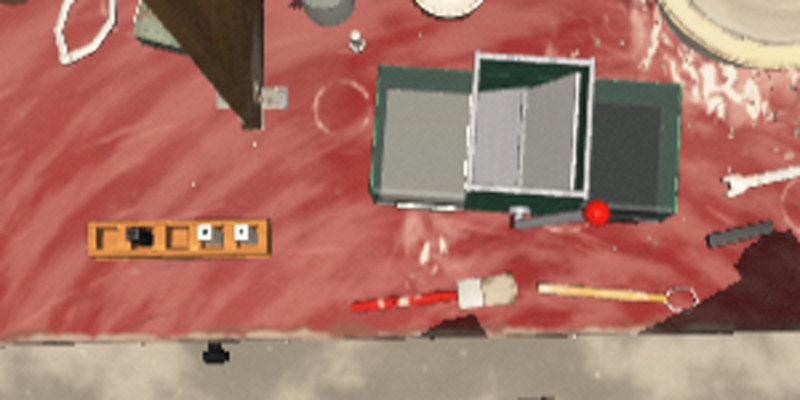

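View pics/side0c.png

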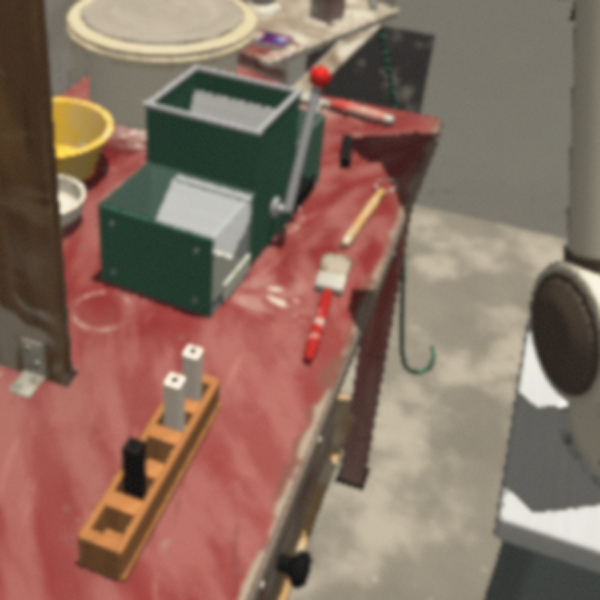

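View pics/side0.png

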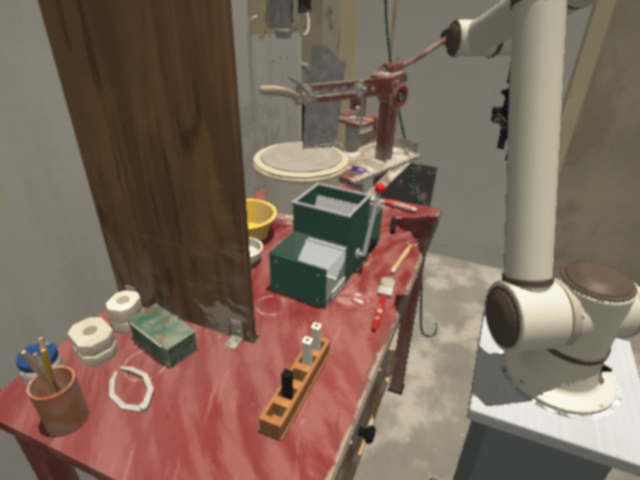

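The top view shows the white mat in the left (+y) bin, the black mat in the right bin, and the knob (597,212) leaning right, so it is already set for white. The holder has dark, empty, white, white in wells 2–5, and the dark prop lies at (740,235).

```bash
python3 - <<'E'
from h import *
p=capture("top");q=capture("side")
c=lambda u,v,z:np.round(atz(p,160+u/2.6667,170+v/2.6667,z),4)
d=lambda u,v,z:np.round(atz(q,220+u/2,150+v/2,z),4)
print("holder",[c(*a,.039) for a in((88,222),(271,219),(271,258),(90,259))])
print("holder side",[d(*a,.039) for a in((80,540),(205,375),(219,382),(125,553))])
print("rim",[c(*a,.19) for a in((474,54),(595,60),(588,196),(466,190))])
print("rim side",[d(*a,.19) for a in((147,103),(195,68),(303,93),(262,134))])
print("knob",c(597,212,.21),d(320,76,.21))
print("props",c(207,231,.088),c(242,231,.088),c(138,235,.088),"side",d(175,380,.088),d(193,352,.088),d(135,447,.088))
print("lying",c(708,240,.012),c(773,228,.012),c(740,235,.012),d(347,150,.012))
for z,n in((p,"top"),(q,"side")):
  for m in masks_of(z,"prop_dark_1_mid")[:5]:print(n,m["confidence"],m["box"])
print(proj(p,[.45,.2,.04]))
E
```

```text
holder [array([0.4704, 0.3513, 0.039 ]), array([0.4699, 0.1323, 0.039 ]), array([0.4233, 0.1323, 0.039 ]), array([0.4261, 0.3481, 0.039 ])]
holder side [array([0.4652, 0.3546, 0.039 ]), array([0.4445, 0.138 , 0.039 ]), array([0.4281, 0.1414, 0.039 ]), array([0.4262, 0.3508, 0.039 ])]
rim [array([ 0.6294, -0.1095,  0.19  ]), array([ 0.6199, -0.2409,  0.19  ]), array([ 0.4709, -0.2279,  0.19  ]), array([ 0.4799, -0.0974,  0.19  ])]
rim side [array([ 0.6279, -0.1145,  0.19  ]), array([ 0.6156, -0.2337,  0.19  ]), array([ 0.4648, -0.2212,  0.19  ]), array([ 0.4757, -0.0982,  0.19  ])]
knob [ 0.4512 -0.2344  0.21  ] [ 0.4491 -0.2358  0.21  ]
props [0.4518 0.1999 0.088 ] [0.451  0.1594 0.088 ] [0.4486 0.2797 0.088 ] side [0.4487 0.2028 0.088 ] [0.4483 0.1617 0.088 ] [0.4471 0.2882 0.088 ]
lying [ 0.4375 -0.3902  0.012 ] [ 0.4505 -0.4686  0.012 ] [ 0.4428 -0.4287  0.012 ] [ 0.4416 -0.4219  0.012 ]
(np.float64(240.28182685949295), np.float64(258.72055819177626))
```

Request:
{"fn": "apply_moves", "kwargs": {
  "steps": [
    [[1,0,0,-9,0,0,-0.1826],[1,0,0,-9,0,0,-0.1826],[1,0,0,-9,0,0,-0.1826],[1,0,0,-9,0,0,-0.1826],[1,0,0,-9,0,0,-0.1826],[1,0,0,-9,0,0,-0.1826],[1,0,0,-9,0,0,-0.1826],[1,-30,-50,0,0,0,0],[1,-30,-50,0,0,0,0],[1,-30,-50,0,0,0,0],[1,-40,-40,0,0,0,0],[1,-40,-40,0,0,0,0]]
  ]
}}

```text
time_s: 2.5
tcp_pos: [0.4116, -0.427, 0.3026]
ee_rot: [[0.0, -1.0, 0.0], [-1.0, -0.0, -0.0], [0.0, -0.0, -1.0]]
wrist_force: [-0.5, -1.3, -0.3]
gripper_width: 1.001
```

Request:
{"fn": "apply_moves", "kwargs": {
  "steps": [
    [[0.7,-50,-4,0,0,0,0],[0.7,-55,-4,0,0,0,0],[0.7,-55,-4,0,0,0,0],[0.7,-55,-4,0,0,0,0],[0.7,-55,-4,0,0,0,0],[0.7,-55,-4,0,0,0,0],[0.7,-55,-4,0,0,0,0],[0.7,-55,-4,0,0,0,0],[0.7,-55,-4,0,0,0,0],[0.7,-55,0,20,0,0,0],[0.7,-42,0,40,0,0,0],[0.7,0,0,40,0,0,0]]
  ]
}}

```text
time_s: 4.0
tcp_pos: [0.4465, 0.1614, 0.2018]
ee_rot: [[0.004, -1.0, 0.002], [-1.0, -0.004, 0.001], [-0.001, -0.002, -1.0]]
wrist_force: [0.4, -0.5, -0.1]
gripper_width: 0.7
```

```bash
python3 - <<'E'
from h import *
s=sense();print(s["tcp_pos"],s["wrist_force"])
p=capture("top");q=capture("side")
print(proj(q,s["tcp_pos"]))
a=p["color"][220:320,180:300,::-1];b=q["color"][270:430,240:360,::-1]
cv2.imwrite("pics/v1.png",np.hstack([cv2.resize(a,(400,333),interpolation=3),cv2.resize(b,(400,533),interpolation=3)[:333]]))
E
```

```text
[0.44646907 0.16144345 0.20179483] [ 0.42615949 -0.54664601 -0.07121147]
(np.float64(318.4850943544167), np.float64(277.7455677772809))
```

View pics/v1.png

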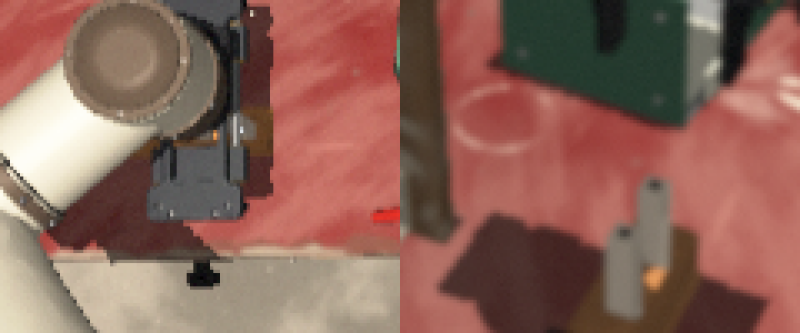

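The crops show the gripper straddling the nearest white prop, in line with its top. I'll go down, grip and lift.

Request:
{"fn": "apply_moves", "kwargs": {
  "steps": [
    [[0.7,0,-2,40,0,0,0],[0.7,0,0,40,0,0,0],[0.7,0,0,35,0,0,0],[0.7,0,0,23,0,0,0],[0.7,0,0,0,0,0,0],[0,0,0,0,0,0,0],[0,0,0,0,0,0,0],[0,0,0,0,0,0,0],[0,0,0,0,0,0,0],[0,0,0,-10,0,0,0],[0,0,0,-20,0,0,0],[0,0,0,-30,0,0,0]]
  ]
}}

```text
time_s: 5.6
tcp_pos: [0.4477, 0.1583, 0.125]
ee_rot: [[0.0, -1.0, -0.002], [-1.0, -0.0, -0.001], [0.001, 0.002, -1.0]]
wrist_force: [-0.1, 0.8, -0.6]
gripper_width: 0.181
```

Request:
{"fn": "apply_moves", "kwargs": {
  "steps": [
    [[0,0,0,-55,0,0,0],[0,30,0,-50,0,0,0],[0,50,0,-50,0,0,0],[0,50,0,-10,0,0,0],[0,50,0,0,0,0,0],[0,50,-20,0,0,0,0],[0,50,-40,0,0,0,0],[0,40,-40,0,0,0,0],[0,6,0,0,0,0,0],[0,0,0,0,0,0,0]]
  ]
}}

```text
time_s: 6.85
tcp_pos: [0.5467, -0.1605, 0.2835]
ee_rot: [[-0.001, -1.0, -0.001], [-1.0, 0.001, 0.0], [-0.0, 0.001, -1.0]]
wrist_force: [-0.8, 1.2, -0.7]
gripper_width: 0.179
```

```bash
python3 - <<'E'
from h import *
s=sense();print(s["tcp_pos"],s["gripper_width"])
p=capture("top");q=capture("side")
a=p["color"][170:270,270:420,::-1];b=q["color"][100:300,240:420,::-1]
cv2.imwrite("pics/v2.png",np.hstack([cv2.resize(a,(400,267),interpolation=3),cv2.resize(b,(400,444),interpolation=3)[100:367]]))
E
```

```text
[ 0.54665758 -0.16045186  0.28349171] 0.17863649728662254
```

View pics/v2.png

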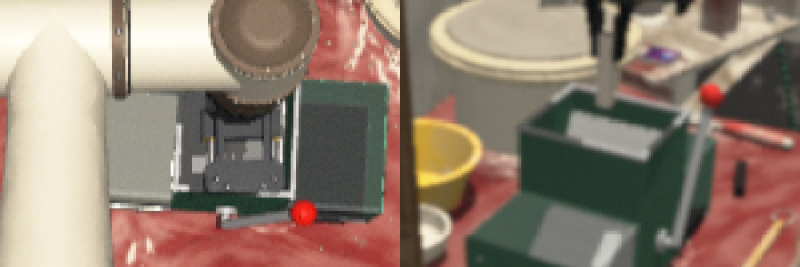

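The prop is held above the mouth and the lever still leans right. Next I'll lower and release.

Request:
{"fn": "apply_moves", "kwargs": {
  "steps": [
    [[0,6,0,30,0,0,0],[0,0,0,30,0,0,0],[0,0,0,6,0,0,0],[0,0,0,0,0,0,0],[0.5,0,0,0,0,0,0],[0.5,0,0,0,0,0,0],[0.5,0,0,0,0,0,0],[0.5,0,0,0,0,0,0],[0.5,0,0,-30,0,0,0],[0.5,0,0,-40,0,0,0],[0.5,-50,30,0,0,0,0],[0.5,-50,30,0,0,0,0]]
  ]
}}

```text
time_s: 8.45
tcp_pos: [0.4869, -0.0656, 0.2879]
ee_rot: [[-0.002, -1.0, 0.001], [-1.0, 0.002, 0.0], [-0.0, -0.001, -1.0]]
wrist_force: [0.1, 1.5, 0.3]
gripper_width: 0.496
```

Request:
{"fn": "apply_moves", "kwargs": {
  "steps": [
    [[0.6,-50,20,0,0,0,0],[0.7,-60,20,0,0,0,0],[0.7,-60,0,0,0,0,0],[0.7,-60,0,10,0,0,0],[0.7,-39,0,30,0,0,0],[0.7,0,0,40,0,0,0],[0.7,0,0,0,0,0,0],[0.7,0,0,0,0,0,0]]
  ]
}}

```text
time_s: 9.45
tcp_pos: [0.4485, 0.2021, 0.2093]
ee_rot: [[0.0, -1.0, 0.002], [-1.0, -0.0, 0.001], [-0.001, -0.002, -1.0]]
wrist_force: [0.4, -0.2, 1.8]
gripper_width: 0.7
```

```bash
python3 - <<'E'
from h import *
s=sense();print(s["tcp_pos"],s["gripper_width"],s["wrist_force"])
p=capture("top");q=capture("side")
a=p["color"][170:270,270:420,::-1];b=q["color"][180:380,240:420,::-1]
cv2.imwrite("pics/v3.png",np.hstack([cv2.resize(a,(400,267),interpolation=3),cv2.resize(b,(400,444),interpolation=3)[:267]]))
for n,z in(("t",p),("s",q)):
  for m in masks_of(z,"prop_white_1_mid"):print(n,m["confidence"],m["box"])
E
```

```text
[0.44848762 0.20210007 0.20928412] 0.6999488093917268 [ 0.4327335  -0.16845438  1.8372491 ]
```

View pics/v3.png

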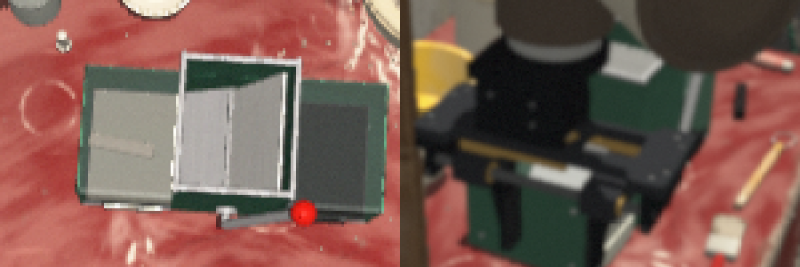

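The first white prop lies in the left bin at (122,145). Now the second one.

Request:
{"fn": "apply_moves", "kwargs": {
  "steps": [
    [[0.7,0,0,45,0,0,0],[0.7,0,0,45,0,0,0],[0.7,0,0,35,0,0,0],[0.7,0,0,20,0,0,0],[0.7,0,0,0,0,0,0],[0,0,0,0,0,0,0],[0,0,0,0,0,0,0],[0,0,0,0,0,0,0],[0,0,0,0,0,0,0],[0,0,0,-10,0,0,0],[0,0,0,-20,0,0,0],[0,0,0,-30,0,0,0]]
  ]
}}

```text
time_s: 11.15
tcp_pos: [0.447, 0.2016, 0.1232]
ee_rot: [[0.0, -1.0, -0.002], [-1.0, -0.0, -0.001], [0.001, 0.002, -1.0]]
wrist_force: [-0.0, -0.1, -0.4]
gripper_width: 0.182
```

Request:
{"fn": "apply_moves", "kwargs": {
  "steps": [
    [[0,0,0,-55,0,0,0],[0,30,0,-50,0,0,0],[0,50,0,-50,0,0,0],[0,50,0,-10,0,0,0],[0,50,0,0,0,0,0],[0,50,0,0,0,0,0],[0,50,-20,0,0,0,0],[0,50,-40,0,0,0,0],[0,40,-40,0,0,0,0],[0,0,0,0,0,0,0]]
  ]
}}

```text
time_s: 12.4
tcp_pos: [0.5479, -0.1635, 0.2805]
ee_rot: [[-0.004, -1.0, -0.002], [-1.0, 0.004, -0.0], [0.0, 0.002, -1.0]]
wrist_force: [-0.7, 0.1, -1.0]
gripper_width: 0.18
```

Request:
{"fn": "apply_moves", "kwargs": {
  "steps": [
    [[0,5,0,30,0,0,0],[0,0,0,30,0,0,0],[0,0,0,3,0,0,0],[0,0,0,0,0,0,0],[0.5,0,0,0,0,0,0],[0.5,0,0,0,0,0,0],[0.5,0,0,0,0,0,0],[0.5,0,0,0,0,0,0],[0.5,0,0,-35,0,0,0],[0.5,0,0,-35,0,0,0],[0,50,20,0,0,0,0],[0,50,30,0,0,0,0]]
  ]
}}

```text
time_s: 13.9
tcp_pos: [0.4968, -0.2667, 0.2893]
ee_rot: [[0.002, -1.0, 0.001], [-1.0, -0.002, -0.0], [0.0, -0.001, -1.0]]
wrist_force: [0.6, -0.4, 0.2]
gripper_width: 0.356
```

Request:
{"fn": "apply_moves", "kwargs": {
  "steps": [
    [[0,20,48,0,0,0,0],[0,0,0,0,0,0,0],[0,0,0,0,0,0,0],[0,0,0,0,0,0,0]]
  ]
}}

```text
time_s: 14.4
tcp_pos: [0.4495, -0.2856, 0.2888]
ee_rot: [[0.001, -1.0, 0.0], [-1.0, -0.001, 0.0], [-0.0, -0.0, -1.0]]
wrist_force: [-0.2, -0.1, 0.2]
gripper_width: 0.016
```

```bash
python3 - <<'E'
from h import *
s=sense();print(s["tcp_pos"],s["gripper_width"],s["wrist_force"])
p=capture("top");q=capture("side")
a=p["color"][170:270,270:420,::-1];b=q["color"][150:350,240:420,::-1]
cv2.imwrite("pics/v4.png",np.hstack([cv2.resize(a,(400,267),interpolation=3),cv2.resize(b,(400,444),interpolation=3)[:267]]))
E
```

```text
[ 0.44954927 -0.28561306  0.28881894] 0.016089257394734772 [-0.2206661  -0.05896238  0.22029363]
```

View pics/v4.png

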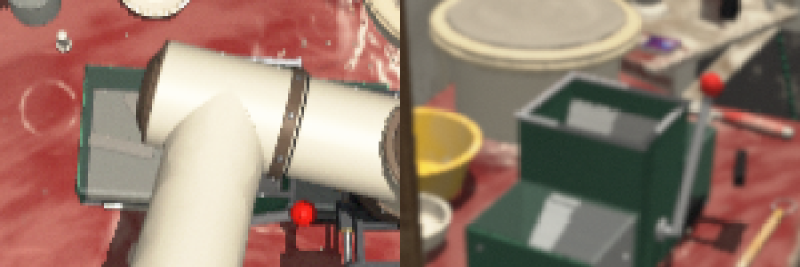

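Request:
{"fn": "apply_moves", "kwargs": {
  "steps": [
    [[0,0,0,40,0,0,0],[0,0,0,32,0,0,0],[0,-18,0,0,0,0,0],[0,-18,0,0,0,0,0],[0,-18,0,0,0,0,0],[0,-18,0,0,0,0,0],[0,-18,0,0,0,0,0],[0,-18,0,0,0,0,0],[0,-18,0,0,0,0,0],[0,-9,0,0,0,0,0],[0,0,0,0,0,0,0],[0.3,0,0,-40,0,0,0]]
  ]
}}

```text
time_s: 16.0
tcp_pos: [0.4468, -0.1508, 0.255]
ee_rot: [[-0.0, -1.0, -0.007], [-1.0, 0.0, 0.001], [-0.001, 0.007, -1.0]]
wrist_force: [0.9, -0.4, -0.2]
gripper_width: 0.057
```

Request:
{"fn": "apply_moves", "kwargs": {
  "steps": [
    [[0.5,-50,0,-40,0,0,0],[0.7,-60,0,0,0,0,0],[0.7,-60,0,0,0,0,0],[0.7,-60,0,0,0,0,0],[0.7,-60,0,0,0,0,0],[0.7,-60,0,0,0,0,0],[0.7,-60,0,20,0,0,0],[0.7,-24,0,40,0,0,0],[0.7,0,0,30,0,0,0],[0.7,0,0,0,0,0,0]]
  ]
}}

```text
time_s: 17.25
tcp_pos: [0.4477, 0.2801, 0.204]
ee_rot: [[0.0, -1.0, -0.004], [-1.0, 0.0, -0.004], [0.004, 0.004, -1.0]]
wrist_force: [-0.7, -0.1, 0.2]
gripper_width: 0.696
```

```bash
python3 - <<'E'
from h import *
s=sense();print(s["tcp_pos"],s["gripper_width"],s["wrist_force"])
p=capture("top");save(p,"t5.png")
a=p["color"][170:290,160:460,::-1]
cv2.imwrite("pics/v5.png",cv2.resize(a,(800,320),interpolation=3))
E
```

```text
[0.44767275 0.28010356 0.20395826] 0.696393600902648 [-0.67353042 -0.12267916  0.17261604]
```

View pics/v5.png

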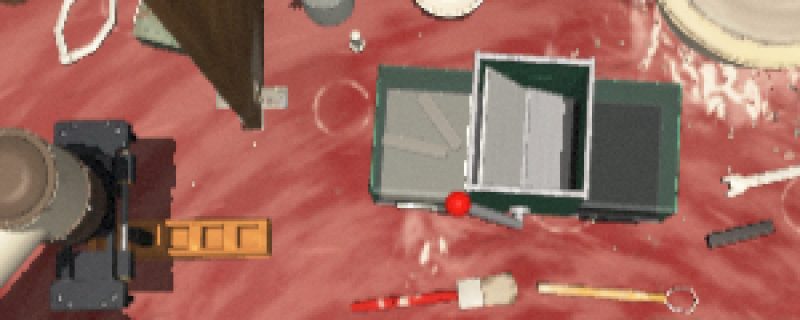

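Both white props are in the left bin and the knob (458,204) now leans left. Next is the dark prop in the holder.

Request:
{"fn": "apply_moves", "kwargs": {
  "steps": [
    [[0.7,-4,0,45,0,0,0],[0.7,0,0,45,0,0,0],[0.7,0,0,30,0,0,0],[0.7,0,0,20,0,0,0],[0.7,0,0,0,0,0,0],[0,0,0,0,0,0,0],[0,0,0,0,0,0,0],[0,0,0,0,0,0,0],[0,0,0,0,0,0,0],[0,0,0,-10,0,0,0],[0,0,0,-20,0,0,0],[0,0,0,-30,0,0,0]]
  ]
}}

```text
time_s: 18.8
tcp_pos: [0.4481, 0.2846, 0.1266]
ee_rot: [[0.0, -1.0, -0.001], [-1.0, -0.0, -0.002], [0.002, 0.001, -1.0]]
wrist_force: [0.4, 0.7, -0.5]
gripper_width: 0.179
```

Request:
{"fn": "apply_moves", "kwargs": {
  "steps": [
    [[0,0,0,-55,0,0,0],[0,30,0,-50,0,0,0],[0,50,0,-50,0,0,0],[0,55,0,-10,0,0,0],[0,55,0,0,0,0,0],[0,55,0,0,0,0,0],[0,55,0,0,0,0,0],[0,55,-20,0,0,0,0],[0,55,-40,0,0,0,0],[0,40,-40,0,0,0,0],[0,0,0,0,0,0,0]]
  ]
}}

```text
time_s: 20.18
tcp_pos: [0.5467, -0.1571, 0.284]
ee_rot: [[-0.004, -1.0, -0.002], [-1.0, 0.004, -0.0], [0.0, 0.002, -1.0]]
wrist_force: [-0.4, 0.3, -0.7]
gripper_width: 0.184
```

Request:
{"fn": "apply_moves", "kwargs": {
  "steps": [
    [[0,10,0,30,0,0,0],[0,0,0,30,0,0,0],[0,0,0,6,0,0,0],[0,0,0,0,0,0,0],[0.5,0,0,0,0,0,0],[0.5,0,0,0,0,0,0],[0.5,0,0,0,0,0,0],[0.5,0,0,0,0,0,0],[0.5,0,0,-35,0,0,0],[0.5,0,0,-35,0,0,0],[0.7,-50,40,0,0,0,0],[0.7,-50,40,0,0,0,0]]
  ]
}}

```text
time_s: 21.68
tcp_pos: [0.4667, -0.0663, 0.2895]
ee_rot: [[-0.002, -1.0, 0.0], [-1.0, 0.002, 0.0], [-0.0, -0.0, -1.0]]
wrist_force: [1.5, 0.8, 0.8]
gripper_width: 0.64
```

Request:
{"fn": "apply_moves", "kwargs": {
  "steps": [
    [[0.7,-50,20,0,0,0,0],[0.7,0,0,0,0,0,0]]
  ]
}}

```text
time_s: 21.92
tcp_pos: [0.4462, -0.0148, 0.2902]
ee_rot: [[0.005, -1.0, 0.002], [-1.0, -0.005, 0.001], [-0.001, -0.002, -1.0]]
wrist_force: [-0.2, -0.1, 0.1]
gripper_width: 0.695
```

```bash
python3 - <<'E'
from h import *
s=sense();print(s["tcp_pos"],s["gripper_width"],s["wrist_force"])
p=capture("top");q=capture("side")
a=p["color"][170:290,160:460,::-1]
cv2.imwrite("pics/v6.png",cv2.resize(a,(800,320),interpolation=3))
for n,z in(("t",p),("s",q)):
  for m in masks_of(z,"prop_dark_3_mid"):
    ys,xs=np.nonzero(m["pixels"]);print(n,m["confidence"],m["box"],atz(z,xs.mean(),ys.mean(),.012),cv2.minAreaRect(np.c_[xs,ys].astype(np.int32)))
E
```

```text
[ 0.44616171 -0.01484142  0.29021117] 0.6950844745494846 [-0.15112397 -0.11607148  0.07306561]
```

View pics/v6.png

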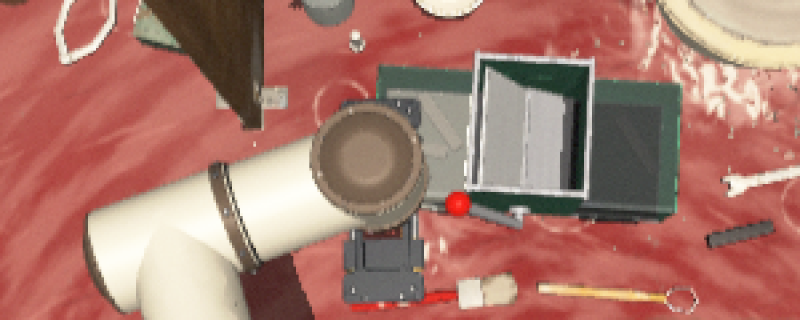

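```bash
python3 - <<'E'
from h import *
p=capture("top");g=p["color"].astype(int)
m=(g.max(2)<110)&(g.max(2)-g.min(2)<25);m[:245]=0;m[266:]=0;m[:,:422]=0;m[:,455:]=0
n,l,st,ce=cv2.connectedComponentsWithStats(m.astype(np.uint8))
k=1+st[1:,4].argmax();ys,xs=np.nonzero(l==k);print(st[k],ce[k])
P=np.array([atz(p,a,b,.014)[:2] for a,b in zip(xs,ys)]);print(P.mean(0));c=cv2.minAreaRect((P*1e3).astype(np.float32));print(c)
w,v=np.linalg.eigh(np.cov(P.T));print(v[:,1],P.min(0),P.max(0))
c=p["color"][200:255,372:420,::-1].astype(float);c=np.clip((c-30)*3,0,255)
cv2.imwrite("pics/v7.png",cv2.resize(c.astype(np.uint8),(480,550),interpolation=3))
E
```

```text
[425 253  25   9 108] [437.22222222 256.94444444]
[ 0.44643203 -0.4276071 ]
((446.1565246582031, -426.9250793457031), (14.574944496154785, 79.43106079101562), 11.922067642211914)
[-0.20953828  0.97780044] [ 0.43385633 -0.46561176] [ 0.45863444 -0.3881912 ]
```

View pics/v7.png

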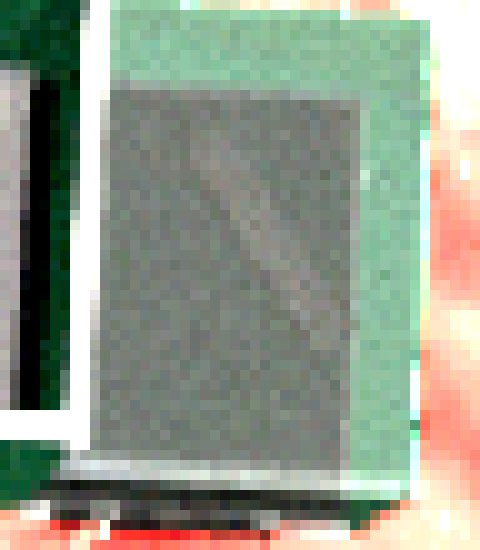

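The stretched crop shows the dark prop on the black mat at (265,240). The lying prop is at (0.446,-0.427), turned 12°, so I'll go above it.

Request:
{"fn": "apply_moves", "kwargs": {
  "steps": [
    [[0.7,50,0,0,0,0,0],[0.7,55,0,0,0,0,0],[0.7,55,0,0,0,0,0],[0.7,55,0,0,0,0,0],[0.7,55,0,0,0,0,0],[0.7,55,0,0,0,0,0],[0.7,55,0,0,0,0,0],[0.7,32,0,0,0,0,-0.1],[0.7,0,0,50,0,0,-0.1],[0.7,0,0,50,0,0,0],[0.7,0,0,30,0,0,0],[0.7,0,0,0,0,0,0]]
  ]
}}

```text
time_s: 23.68
tcp_pos: [0.4452, -0.4294, 0.1559]
ee_rot: [[0.196, -0.98, -0.006], [-0.981, -0.196, 0.004], [-0.005, 0.006, -1.0]]
wrist_force: [0.3, 0.2, 0.1]
gripper_width: 0.702
```

```bash
python3 - <<'E'
from h import *
s=sense();print(s["tcp_pos"],s["gripper_width"],s["wrist_force"])
p=capture("top");q=capture("side")
a=p["color"][190:290,370:490,::-1];b=q["color"][170:270,340:460,::-1]
cv2.imwrite("pics/v8.png",np.hstack([cv2.resize(x,(400,333),interpolation=3) for x in(a,b)]))
print(proj(q,[.446,-.427,.008]),proj(q,[.4544,-.466,.008]),proj(q,[.4376,-.388,.008]))
E
```

```text
[ 0.44517565 -0.42941473  0.15589294] 0.7015238532890601 [0.31956776 0.17023022 0.1185287 ]
(np.float64(392.3596317318927), np.float64(225.10444632848768)) (np.float64(392.93126683197636), np.float64(219.00246284775068)) (np.float64(391.75876787038555), np.float64(231.5184355264074))
```

View pics/v8.png

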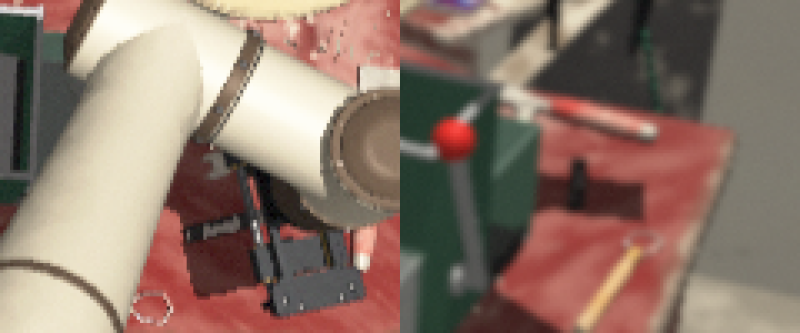

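The side crop still shows the prop at (578,185), where I expected it, and it hasn't moved. Going down.

Request:
{"fn": "apply_moves", "kwargs": {
  "steps": [
    [[0.7,0,0,40,0,0,0],[0.7,0,0,40,0,0,0],[0.7,0,0,30,0,0,0],[0.7,0,0,16,0,0,0],[0.7,0,0,6,0,0,0],[0.7,0,0,3,0,0,0],[0,0,0,0,0,0,0],[0,0,0,0,0,0,0],[0,0,0,0,0,0,0],[0,0,0,0,0,0,0],[0,0,0,0,0,0,0]]
  ]
}}

```text
time_s: 25.15
tcp_pos: [0.4473, -0.429, 0.0245]
ee_rot: [[0.199, -0.98, -0.0], [-0.98, -0.199, 0.0], [-0.0, 0.0, -1.0]]
wrist_force: [-0.8, -0.0, -0.6]
gripper_width: 0.211
```

The grip is shallow (z 0.0245), so I'll regrip 4 mm lower.

Request:
{"fn": "apply_moves", "kwargs": {
  "steps": [
    [[0.45,0,0,0,0,0,0],[0.45,0,0,0,0,0,0],[0.45,0,0,4,0,0,0],[0.45,0,0,0,0,0,0],[0,0,0,0,0,0,0],[0,0,0,0,0,0,0],[0,0,0,0,0,0,0],[0,0,0,0,0,0,0],[0,0,0,-10,0,0,0],[0,0,0,-20,0,0,0],[0,0,0,-40,0,0,0],[0,0,0,0,0,0,0]]
  ]
}}

```text
time_s: 26.65
tcp_pos: [0.4496, -0.4306, 0.0948]
ee_rot: [[0.2, -0.98, 0.007], [-0.98, -0.2, -0.005], [0.006, -0.006, -1.0]]
wrist_force: [1.4, -0.2, -0.5]
gripper_width: 0.181
```

Request:
{"fn": "apply_moves", "kwargs": {
  "steps": [
    [[0,0,0,-50,0,0,-0.18],[0,0,0,-50,0,0,-0.185],[0,0,0,-50,0,0,-0.185],[0,0,0,-50,0,0,-0.185],[0,0,0,0,0,0,-0.185],[0,0,0,0,0,0,-0.185],[0,0,0,0,0,0,-0.185],[0,0,0,0,0,0,0]]
  ]
}}

```text
time_s: 27.65
tcp_pos: [0.4471, -0.4288, 0.2898]
ee_rot: [[0.997, -0.083, -0.001], [-0.083, -0.997, 0.001], [-0.001, -0.001, -1.0]]
wrist_force: [0.2, -0.7, -1.0]
gripper_width: 0.181
```

Request:
{"fn": "apply_moves", "kwargs": {
  "steps": [
    [[0,15,-54,0,0,0,0],[0,15,-54,0,0,0,0],[0,15,-54,0,0,0,0],[0,15,-54,0,0,0,0],[0,15,-54,0,0,0,0],[0,0,0,0,0,0,0],[0,0,0,0,0,0,0]]
  ]
}}

```text
time_s: 28.52
tcp_pos: [0.5437, -0.1659, 0.2902]
ee_rot: [[0.997, -0.082, -0.001], [-0.082, -0.997, -0.0], [-0.001, 0.0, -1.0]]
wrist_force: [0.2, -0.1, -1.1]
gripper_width: 0.183
```

```bash
python3 - <<'E'
from h import *
s=sense();print(s["tcp_pos"],s["gripper_width"],s["wrist_force"])
p=capture("top");q=capture("side")
a=p["color"][170:270,280:400,::-1];b=q["color"][130:230,280:400,::-1]
cv2.imwrite("pics/v9.png",np.hstack([cv2.resize(x,(400,333),interpolation=3) for x in(a,b)]))
E
```

```text
[ 0.54368214 -0.16588017  0.29021328] 0.1832707800786839 [ 0.17151501 -0.05779588 -1.06405581]
```

View pics/v9.png

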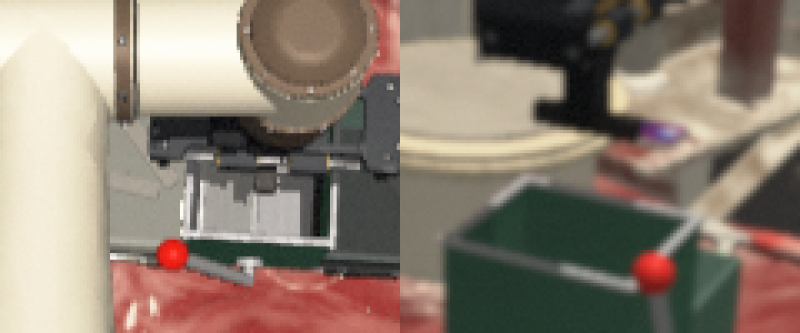

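The prop is level in the grip, along the sorter's x axis, above the mouth, and the knob leans left. I'll lower and release.

Request:
{"fn": "apply_moves", "kwargs": {
  "steps": [
    [[0,4,0,40,0,0,0],[0,0,0,40,0,0,0],[0,0,0,15,0,0,0],[0,0,0,0,0,0,0],[0.4,0,0,0,0,0,0],[0.4,0,0,0,0,0,0],[0.4,0,0,0,0,0,0],[0.4,0,0,0,0,0,0],[0.4,0,0,-40,0,0,0],[0.4,0,0,-55,0,0,0],[0.4,0,0,-20,0,0,0],[0.4,0,0,0,0,0,0]]
  ]
}}

```text
time_s: 30.12
tcp_pos: [0.5485, -0.1663, 0.3124]
ee_rot: [[0.997, -0.08, 0.004], [-0.08, -0.997, -0.0], [0.004, -0.0, -1.0]]
wrist_force: [-0.1, 0.1, -0.1]
gripper_width: 0.4
```

Request:
{"fn": "apply_moves", "kwargs": {
  "steps": [
    [[0.4,-10,-55,0,0,0,0],[0.4,-10,-55,0,0,0,0],[0.4,-10,-55,0,0,0,0],[0.4,-20,-50,0,0,0,0],[0.4,-20,-50,0,0,0,0],[0.4,0,0,0,0,0,0],[0.4,0,0,0,0,0,0]]
  ]
}}

```text
time_s: 31.0
tcp_pos: [0.4989, 0.1034, 0.3091]
ee_rot: [[0.997, -0.08, -0.002], [-0.08, -0.997, -0.001], [-0.002, 0.001, -1.0]]
wrist_force: [-0.1, -0.2, 0.7]
gripper_width: 0.399
```

```bash
python3 - <<'E'
from h import *
s=sense();print(s["tcp_pos"],s["gripper_width"],s["wrist_force"])
p=capture("top")
a=p["color"][180:265,290:425,::-1].astype(float);b=np.clip((a-30)*2.5,0,255)
cv2.imwrite("pics/v10.png",np.hstack([cv2.resize(x.astype(np.uint8),(400,252),interpolation=3) for x in(a,b)]))
E
```

```text
[0.49889303 0.10339999 0.30911543] 0.3986783925768185 [-0.11582075 -0.21281839  0.68096638]
```

View pics/v10.png

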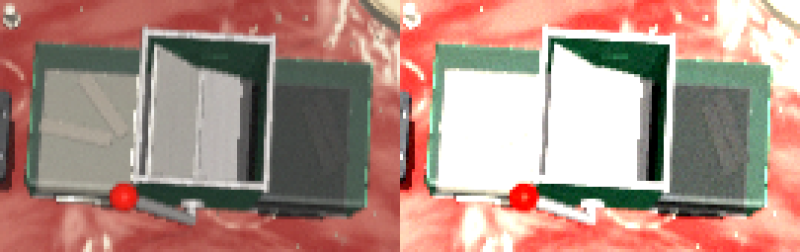

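```bash
python3 - <<'E'
from h import *
ims=np.mean([capture("top")["color"].astype(float) for _ in range(6)],0)
c=ims[195:255,365:420,::-1];c=np.clip((c-50)*5,0,255)
cv2.imwrite("pics/v11.png",cv2.resize(c.astype(np.uint8),(550,600),interpolation=3))
E
```

```text
(no output)
```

View pics/v11.png

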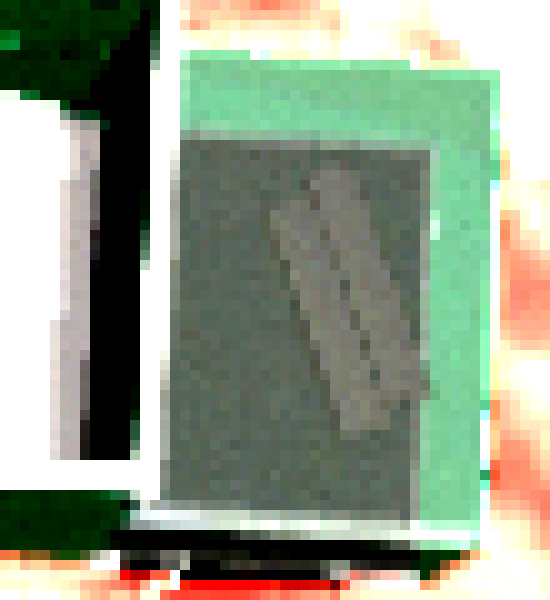

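The averaged, stretched crop shows two dark props side by side on the black mat, at (330,320) and (370,280). The job is done, so I'm handing it in.

```bash
python3 -c "
from h import *
print(r.finish_job())"
```

```text
the job is handed in; nothing more can be done
None
```

All four props present are sorted: the two white ones are in the left bin with the white mat, and the two dark ones are in the right bin with the black mat. I handed the job in at about 31 s robot time; the hand-in reports no verdict.

- **Lever:** It already leaned right, the setting for the white bin, so I dropped both white props first. I then swung it once to the left for the dark ones.
- **Lying prop:** My first grip on it was shallow, so I opened and gripped again 4 mm lower. I saw no knock aside and no slackening of the grip.
- **Last checks:** The final top views show two white props on the white mat and two dark props side by side on the black mat. The flap is clear and the gripper is empty and clear of everything. In my readings the wrist force stayed under 3 N.
- **What disagreed:** The prop-detection network returned nothing for the dark props. I measured the standing dark prop by eye in the pictures and the lying one by colour thresholding. The only sign of the props in the bins is those top views through the clear roofs, with the contrast stretched for the dark ones.

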